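# Close the printer's service cover and hold it shut

### The job

On the opened printer, turn the quarter-turn fastener on the front deck until its slot points straight at the cover, in line with the cover's tongue. Then swing the sprung service cover down so that its tongue drops into the slot, and press the cover flush against the frame for the lid-switch test: finish while still holding it pressed shut, because it springs open when let go. Leave the bottle, jar, tools and loose parts lying around where they are.

Things in the scene. Friction and masses are not known exactly. Their poses are not given: they have to be found in the camera images.
- printer: Black printer with its housing off, fixed to the bench: 320 mm deep (x), 420 mm wide (y), deck 85 mm high. Origin under its centre; x points from its front (robot side) to its back, z up. Its service bay has an aluminium frame whose rim stands 94 mm above the bench; a thin paper tray sticks out 100 mm in front. All that is mounted on it turns with it.
- fastener (a joint): Angle (rad) of the quarter-turn fastener about its vertical axis, counterclockwise seen from above. 0: its slot is in line with the printer's x and the tongue; 1.57: across. Turns from -0.4 to 1.57 with light friction (0.06 N m), stays where it is left, no stop or click at 0. Starts between 0.7 and 1.4.
- slot (a point): Centre of the fastener's top, 113 mm above the bench, 125 mm in front of the printer's origin; x along the slot, z up. Steel head 36 mm (along the slot) by 37 mm, 22 mm high, split by an open-ended slot 13 mm wide, 22 mm deep; on a round flange 46 mm across, 6 mm thick. Can be gripped by either pair of opposite sides.
- cover (a joint): Opening angle (rad) of the service cover: 0 flush on the frame, 1.57 upright. Starts between 1.15 and 1.4. Its spring (0.6 N m/rad about 1.3 rad, friction 0.12 N m) lets it stay there and swings it open again from shut if let go; keeping it shut takes about 4 to 7 N down at the press point.
- hinge (a point): Middle of the cover's hinge line (its y axis), 60 mm behind the printer's origin, 94 mm above the bench; the frame turns with the cover. The grey plastic cover is a plate 142 mm long from hinge to free edge, 180 mm wide, 8 mm thick; shut, it reaches from the hinge towards the printer's front (-x) with its underside at hinge height.
- press (a point): Point on the outer face of the cover (its top when shut), on the middle line, 110 mm from the hinge line and 8 mm above the hinge frame's xy plane; its z axis points out of the outer face, its x from the free edge to the hinge. With the cover open this face looks to the printer's back and up.
- tongue (a point): Tip of the cover's steel tongue, 206 mm from the hinge line, mid-thickness. The tongue, 8 mm wide and 8 mm thick, juts 64 mm out of the middle of the cover's free edge and lies in the fastener's slot when shut; if the slot is out of line, it strikes the fastener's top and the cover cannot close.
- cartridge: Bystander: ink cartridge, 55 x 28 x 44 mm, on the printer's deck to the left of the bay; origin under its centre.
- screwdriver: Bystander: screwdriver 160 mm long, lying on the deck to the right of the bay.
- bottle: Bystander: white bottle, 96 mm across, 200 mm high, on the bench to the left; origin under its centre.
- jar: Bystander: white jar, 50 mm across, 60 mm high, on the bench to the right; origin under its centre.
- roller: Bystander: small white roller with a steel pin, 36 mm across, 30 mm high, on the bench to the right; origin under its centre.
- wrench: Bystander: wrench 150 mm long, lying on the bench to the left.

How it is judged:
On the way, in this order (a step that is already met when the one before it is completed fails the run):
1. the fastener's slot is in line with the tongue, with the cover still open (value of joint fastener between -0.14 and 0.14 rad and value of joint cover above 0.4 rad), for 0.2 s.
2. the cover is flush on the frame under the fingers' push, tongue in the slot (value of joint cover below 0.03 rad and contact force between the fingers and cover above 2 N), for 0.2 s.
At the end, for the whole second after the job is handed in: The robot is still pressing on the cover with its fingers (more than 2 N); the cover is within 0.03 rad of flush (about 4 mm at its free edge) and the fastener's slot within 0.14 rad of the tongue's line (all of step 2 and value of joint fastener between -0.14 and 0.14 rad); the arm keeps its last pose, push and grip.
It fails at once if a bystander is shifted by more than 30 mm (distance of any of cartridge, screwdriver, bottle, jar, roller, wrench from where it was at the start of the episode above 0.03 m).
It also fails if it takes over 45 s, if anything falls off the work surface, if the arm or the gripper's body presses on something with over 40 N, if the wrist force passes 120 N, or if a joint passes its speed limit or range.

### The arm

A 7-joint arm with a two-finger parallel gripper is mounted at the origin on the work surface. World frame = base frame: x ahead of the robot, y to its left, z up, the work surface at z = 0. Lengths are in m, angles in rad, forces in N, time in s.
With the tool pointing down it reaches from about 0.425 to 0.925 m from the base axis. Payload 6.8 kg.
Tool frame: the origin (TCP) lies at the very end of the fingers, on their centre line; the grasp point (between the pads) lies 19 mm behind it; y points along the fingers, x is the direction in which the jaws open and shut, and the axes are right-handed (so a half turn about y gives the same grasp; the last joint's range is limited). The gripper opens to 85 mm and grips with 20 to 120 N. Pads are 22 mm wide; open, the fingers measure 114 mm over their backs; the gripper's body (76 mm by 85 mm) begins 54 mm behind the grasp point. The pads swing forward as they close: fully open they stand 13 mm farther back than shut.
Start: joints at [-1.213, 0.477, 0.022, 1.555, -0.011, 1.109, -0.083], TCP at [0.303, 0.603, 0.231] pointing down, gripper open.
Joint ranges: [-2.96, 2.96], [-0.34, 2.1], [-1.41, 1.46], [0.24, 2.44], [-1.37, 4.51], [0.17, 1.92], [-2.96, 2.96]. Speed limits (rad/s): [2.39, 2.39, 3.14, 3.14, 3.14, 3.14, 3.14].

### API

Orientations are given as a rotation vector (axis times angle).
In Python, from bench import r, imaging gives the robot as it stands.
- The arm moves only by the shell command python3 -m jog 'ROWS' [FORCE]. ROWS is text: rows parted by semicolons, each of 7 numbers parted by spaces: the turn, a rotation vector about the tool's x, y, z in degrees, then the shift along the tool's x, y, z in mm, then the opening, from 0 (shut) to 1 (fully open). A call has exactly 5 rows; each row shifts and turns the commanded pose from where the row before left it, along the tool's axes as they then stand; what a row does not reach is not made up. A row lasts 1/12 s, in which the tool goes at most 41.7 mm and 7.16 degrees, less where a joint would pass 70% of its speed; a pose out of reach is approached as far as the arm can. A call with a gripper value outside its range is refused whole. The fingers move at their own pace and stop on an object; FORCE is the grip in N (left out, the last holds). Time passes only in rows, so rows that do not move let the fingers close, or fill a call up. It gives the time, the measured TCP pose, the force and the opening at its end, in the units of the state.
- r.get_obs(): the state, without advancing time (a new reading comes with each control period).
- imaging.grab_frame(name): name is "scene" or "top" or "wrist"; returns a dict with "color" (480x640x3 uint8, red, green, blue), "z_map" (480x640 float32, m along the optical axis (not along the pixel's ray), 0 where there is no reading), "fx", "fy", "cx", "cy" (pixels), "world_to_cam" (4x4, takes a point from world to camera coordinates); the wrist camera has in their place "hand_eye" (4x4, takes a point from camera to tool coordinates, whose origin is the TCP and whose axes are the tool frame's). Camera axes: x right, y up, looking along -z (the intrinsics and any distortion apply to the point x, -y, -z); pixel columns grow to the right and rows downward; lengths in m; the calibration is good to about 2 mm. A picture is of the moment at which its call begins: read the wrist's pose just before it.
- r.hand_in(): hands the job in, once; it reports no verdict.
The state is a dict: "clock": time; "joints": joint angles; "qvel": joint speeds; "tau": joint torques, N m; "tcp_pos": TCP position; "orientation": TCP orientation; "contact_force": force on the tool from outside, world axes, zero at the start; "moment": the same for the moment, N m; "grip_width": finger opening in m.
Only numpy, scipy, OpenCV 4.12 (cv2) and the standard library are available. Lean on these libraries where they do the work, as an engineer would, in place of code of your own. Each camera call takes 0.05 s, during which the arm holds its last target.

## Working session

There is one attempt and no reset: what is moved stays moved. The work goes in short steps, Python scripts to look and compute and a shell command to move; the robot and the scene stay as the last step left them, time stands still between calls to the robot, and variables do not carry over. Pictures are saved under pics/ and viewed, and the job is handed in when it is done.

```bash
ls; mkdir -p pics
python3 - <<'E'
from bench import r, imaging
import cv2,numpy as np
print(r.get_obs())
for n in ["scene","top","wrist"]:
    f=imaging.grab_frame(n)
    cv2.imwrite(f"pics/{n}0.png",f["color"][:,:,::-1])
    np.savez(f"/tmp/{n}0.npz",**f)
    print(n,f["fx"],f["fy"],f["cx"],f["cy"],f.get("world_to_cam",f.get("hand_eye")),[k for k in f])
E
```

```text
pics
{'clock': 0.0, 'joints': array([-1.213121  ,  0.47778874,  0.02234272,  1.55647655, -0.01148418,
        1.1093123 , -0.08306959]), 'qvel': array([-0.0002976 , -0.00122757,  0.00040361, -0.0003186 , -0.00061838,
        0.00031545, -0.00043652]), 'tau': array([ 1.04792889e-05, -5.96465743e+01,  1.60817385e+00, -2.81196874e+01,
        1.25771365e-02,  9.68335080e-03,  1.52168752e-05]), 'tcp_pos': array([0.30290004, 0.60253997, 0.23032281]), 'orientation': array([-1.39536011, -0.85860337,  0.8610514 ]), 'contact_force': array([-0.08651733, -0.22774996,  0.78095833]), 'moment': array([ 0.04654292, -0.01380366, -0.03100897]), 'grip_width': 0.08526840891396915}
scene 593.66216546379 593.66216546379 329.01703988577134 242.48162743576046 [[-0.54858706  0.83597865 -0.01385407  0.30175387]
 [-0.61142331 -0.38981696  0.68862491  0.24500332]
 [ 0.57027517  0.38624142  0.72498538 -2.03011901]
 [ 0.          0.          0.          1.        ]] ['color', 'z_map', 'fx', 'fy', 'cx', 'cy', 'world_to_cam']
top 482.7086958178052 482.7086958178052 314.653828366582 238.3752036440532 [[ 7.71626042e-03 -9.99891922e-01  1.25141291e-02 -7.22749170e-04]
 [ 9.89442890e-01  9.44555282e-03  1.44615173e-01 -5.36922062e-01]
 [-1.44717746e-01  1.12661277e-02  9.89408838e-01 -1.14165463e+00]
 [ 0.00000000e+00  0.00000000e+00  0.00000000e+00  1.00000000e+00]] ['color', 'z_map', 'fx', 'fy', 'cx', 'cy', 'world_to_cam']
wrist 429.5845015518507 429.5845015518507 320.0091534905373 242.19237065281334 [[ 9.99999509e-01 -7.31041960e-04 -6.69440046e-04 -7.73767222e-04]
 [-4.07382371e-04  3.12584249e-01 -9.49889952e-01 -1.43358202e-01]
 [ 9.03665827e-04  9.49889758e-01  3.12583798e-01  7.95145599e-02]
 [ 0.00000000e+00  0.00000000e+00  0.00000000e+00  1.00000000e+00]] ['color', 'z_map', 'fx', 'fy', 'cx', 'cy', 'hand_eye']
```

View pics/scene0.png

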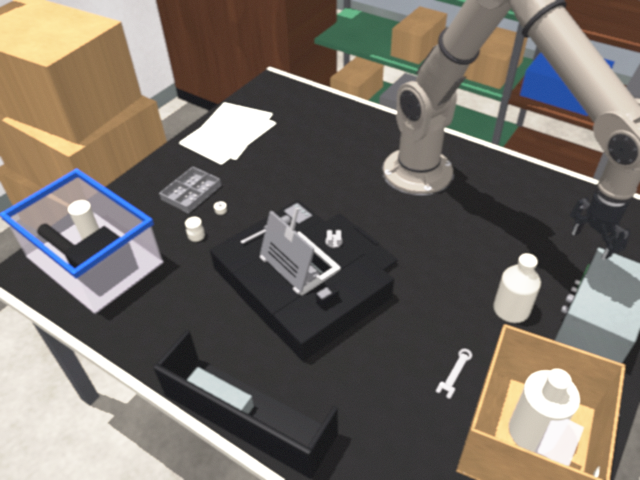

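View pics/top0.png

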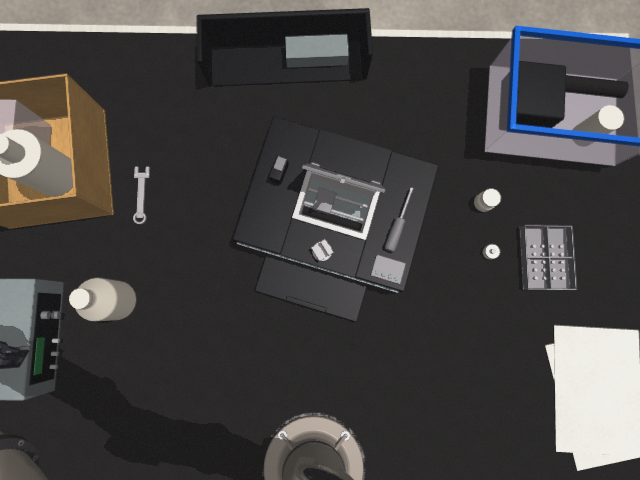

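View pics/wrist0.png

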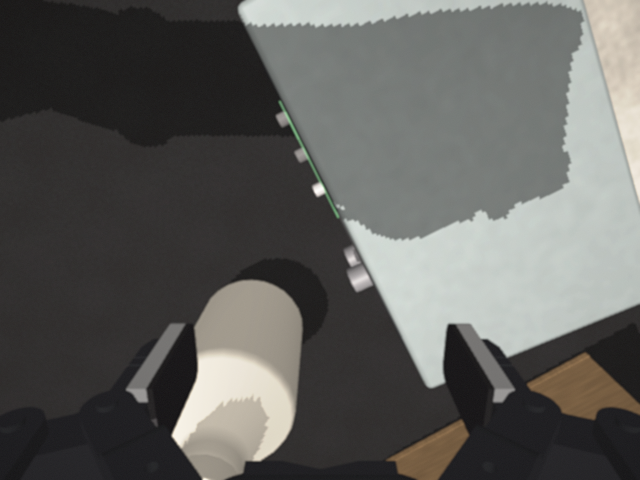

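The top view shows the printer around (335,205), turned roughly -17°. The fastener is at (321,250) and the open cover at (343,180). I'll measure these.

```bash
cat > h.py <<'E'
import numpy as np,cv2
from scipy.spatial.transform import Rotation as R
def T(f,obs=None):
    if "world_to_cam" in f: return np.linalg.inv(f["world_to_cam"])
    M=np.eye(4);M[:3,:3]=R.from_rotvec(obs["orientation"]).as_matrix();M[:3,3]=obs["tcp_pos"]
    return M@f["hand_eye"]
def pts(f,obs=None):
    z=f["z_map"];v,u=np.mgrid[:480,:640]
    P=np.stack([(u-f["cx"])/f["fx"]*z,-(v-f["cy"])/f["fy"]*z,-z],-1)
    M=T(f,obs);W=P@M[:3,:3].T+M[:3,3];W[z<=0]=np.nan
    return W
def ray(f,uv,h,obs=None):
    M=T(f,obs);d=M[:3,:3]@np.array([(uv[0]-f["cx"])/f["fx"],-(uv[1]-f["cy"])/f["fy"],-1.0]);o=M[:3,3]
    return o+d*(h-o[2])/d[2]
def proj(f,p,obs=None):
    c=np.linalg.inv(T(f,obs))@np.r_[p,1];return f["cx"]+f["fx"]*c[0]/-c[2],f["cy"]-f["fy"]*c[1]/-c[2]
E
python3 - <<'E'
from h import *
f=dict(np.load("/tmp/top0.npz"));W=pts(f)
m=((W[...,2]>.07)&(W[...,2]<.09)).astype(np.uint8);m[:100]=0;m[320:]=0;m[:,:220]=0;m[:,450:]=0
m=cv2.morphologyEx(m,cv2.MORPH_CLOSE,np.ones((25,25)));m=cv2.morphologyEx(m,cv2.MORPH_OPEN,np.ones((9,9)))
n,l,s,c=cv2.connectedComponentsWithStats(m);k=1+np.argmax(s[1:,4]);print(s[k])
rc=cv2.minAreaRect(np.argwhere(l==k)[:,::-1].astype(np.float32));bx=cv2.boxPoints(rc)
w=np.array([ray(f,p,.085) for p in bx]);print(bx,w)
rc=cv2.minAreaRect(np.array([ray(f,p[::-1],.085)[:2]for p in np.argwhere(l==k)],np.float32));print(rc)
for nm in["top","scene"]:
    f=dict(np.load(f"/tmp/{nm}0.npz"));g=f["color"][:,:,::-1]
    c=(285,150,120,120) if nm=="top" else (240,190,140,120)
    im=g[c[1]:c[1]+c[3],c[0]:c[0]+c[2]]
    cv2.imwrite(f"pics/z_{nm}.png",cv2.resize(im,None,fx=5,fy=5,interpolation=2))
E
```

```text
[  235   119   202   173 23339]
[[231.39407  241.82745 ]
 [270.5457   113.410255]
 [441.70908  165.59424 ]
 [402.55746  294.01144 ]] [[ 0.52015204  0.19938428  0.085     ]
 [ 0.83720238  0.11440206  0.085     ]
 [ 0.71043477 -0.30052469  0.085     ]
 [ 0.40190763 -0.20016789  0.085     ]]
((0.6172957420349121, -0.046192944049835205), (0.41886308789253235, 0.3257119059562683), 73.52127838134766)
```

View pics/z_top.png

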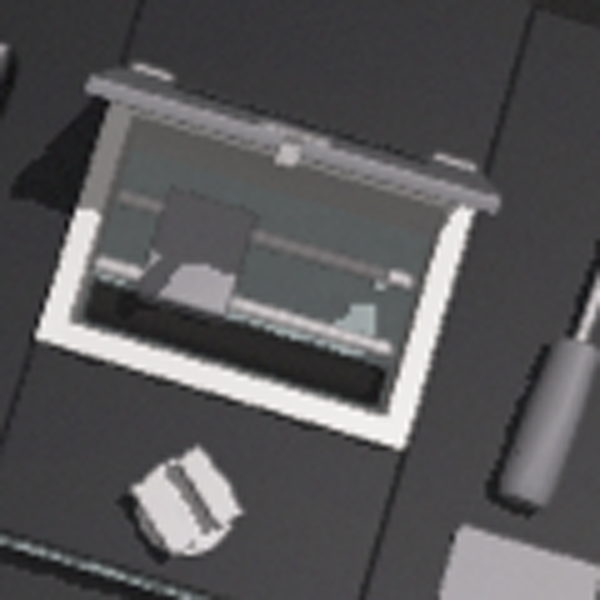

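View pics/z_scene.png

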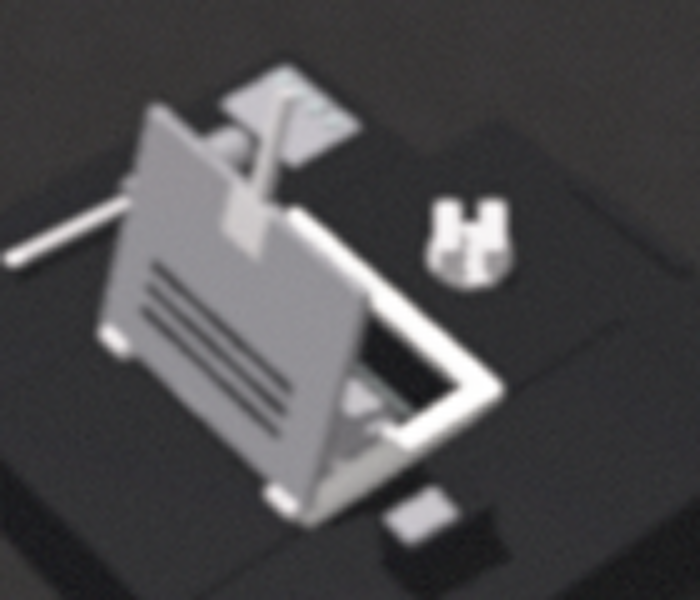

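```bash
cat > plan.py <<'E'
# usage: plan.py x y z jawyaw_deg [tilt_deg tilt_about_world_yaw_deg] : remaining turn (deg, rotvec in tool) and shift (mm, tool axes now)
import sys;from h import *;from bench import r
def rot(yaw,tilt=0,ax=0):
    c,s=np.cos(np.radians(yaw)),np.sin(np.radians(yaw))
    M=np.array([[c,s,0],[0,0,-1],[-s,c,0]]).T
    a=np.radians(ax);return R.from_rotvec(np.radians(tilt)*np.array([np.cos(a),np.sin(a),0])).as_matrix()@M
a=[float(x) for x in sys.argv[1:]]
o=r.get_obs();C=R.from_rotvec(o["orientation"]).as_matrix()
np.set_printoptions(precision=2,suppress=True)
print("t",o["clock"],"tcp",o["tcp_pos"]*1000,"F",o["contact_force"],"w",o["grip_width"]*1000)
print("tool axes x,y,z (rows)",C.T.tolist() and np.round(C.T,3).tolist(),"yaw",np.degrees(np.arctan2(C[1,0],C[0,0])))
print("q",o["joints"])
if len(a)>=4:
    D=rot(*a[3:])
    print("turn",np.degrees(R.from_matrix(C.T@D).as_rotvec()),"shift now-axes",C.T@(np.array(a[:3])*1000-o["tcp_pos"]*1000),"shift target-axes",D.T@(np.array(a[:3])*1000-o["tcp_pos"]*1000))
E
python3 plan.py 0.497 -0.011 0.30 33.7
python3 - <<'E'
from h import *
f=dict(np.load("/tmp/top0.npz"))
q=lambda u,v:(285+u/5-.4,150+v/5-.4)
print(ray(f,q(190,503),.113)); a=ray(f,q(172,470),.113);b=ray(f,q(212,530),.113);print(np.degrees(np.arctan2(*(a-b)[1::-1])))
W=pts(f);
for n,u,v in[("bottle",105,300),("tongue",343,181)]:print(n,W[v,u])
print(W[250:252,318:326,2])
E
```

```text
t 0.15 tcp [302.98 602.67 230.51] F [-0.76  0.37  0.41] w 85.12182388487336
tool axes x,y,z (rows) [[0.449, 0.893, -0.001], [-0.001, -0.001, -1.0], [-0.893, 0.449, -0.0]] yaw 63.308410671083784
q [-1.21  0.48  0.02  1.56 -0.01  1.11 -0.08]
turn [ 0.03 29.61 -0.08] shift now-axes [-461.22  -68.77 -449.  ] shift target-axes [-179.08  -69.49 -618.19]
[ 0.49897609 -0.01360415  0.113     ]
33.87741331813755
bottle [0.38176731 0.45797051 0.14838794]
tongue [ 0.61435311 -0.04785869  0.28921318]
[[0.11595172 0.09302535 0.09337149 0.09361336 0.09468217 0.09090885
  0.09041603 0.10980658]
 [0.11685874 0.11510516 0.09088378 0.09400543 0.09145238 0.09171861
  0.08857628 0.09669282]]
```

```bash
python3 -m jog '0 0 0 0 -37 0 1;0 0 0 0 -33 0 1;0 0 0 -28.8 0 -28 1;0 0 0 -28.8 0 -28 1;0 0 0 -28.8 0 -28 1'
python3 -m jog '0 0 0 -28.8 0 -28 1;0 0 0 -28.8 0 -28 1;0 0 0 -28.8 0 -28 1;0 0 0 -28.8 0 -28 1;0 0 0 -28.8 0 -28 1'
python3 -m jog '0 0 0 -28.8 0 -28 1;0 0 0 -28.8 0 -28 1;0 0 0 -28.8 0 -28 1;0 0 0 -28.8 0 -28 1;0 0 0 -28.8 0 -28 1'
python3 plan.py 0.498 -0.012 0.25 33.7
```

```text
clock: 0.57
tcp_pos: [0.3395, 0.4872, 0.3015]
orientation: [-1.394, -0.861, 0.86]
contact_force: [0.2, 0.3, 0.4]
grip_width: 0.0852
clock: 0.98
tcp_pos: [0.3999, 0.2945, 0.3012]
orientation: [-1.394, -0.86, 0.86]
contact_force: [0.1, -0.6, -0.1]
grip_width: 0.0856
clock: 1.4
tcp_pos: [0.4602, 0.1031, 0.3014]
orientation: [-1.394, -0.86, 0.859]
contact_force: [0.8, -0.9, -0.2]
grip_width: 0.0852
t 1.4 tcp [460.19 103.06 301.38] F [ 0.83 -0.88 -0.16] w 85.17635409405618
tool axes x,y,z (rows) [[0.449, 0.893, 0.0], [0.0, 0.0, -1.0], [-0.893, 0.449, 0.0]] yaw 63.31635643882101
q [-0.66  0.06  0.32  1.95 -0.02  1.13  0.78]
turn [-0.01 29.62  0.02] shift now-axes [-85.85  51.34 -85.46] shift target-axes [ -32.38   51.38 -116.7 ]
```

```bash
python3 -m jog '0 0 0 -28.6 0 -28.5 1;0 0 0 -28.6 0 -28.5 1;0 0 0 -28.6 0 -28.5 1;0 7.1 0 0 10 0 1;0 7.1 0 0 10 0 1'
python3 -m jog '0 7.1 0 0 10 0 1;0 7.1 0 0 10 0 1;0 1.2 0 0 10 0 1;0 0 0 0 0 0 1;0 0 0 0 0 0 1'
python3 - <<'E'
from h import *
from bench import r,imaging
import pickle
o=r.get_obs();f=imaging.grab_frame("wrist");pickle.dump((o,f),open("/tmp/w1.pkl","wb"))
cv2.imwrite("pics/w1.png",f["color"][:,:,::-1]);print(proj(f,np.array([.498,-.012,.113]),o))
E
python3 plan.py 0.498 -0.012 0.25 33.7
```

```text
clock: 1.82
tcp_pos: [0.4987, -0.0132, 0.2815]
orientation: [-1.469, -0.662, 0.66]
contact_force: [-0.4, 1.6, -0.0]
grip_width: 0.0856
clock: 2.23
tcp_pos: [0.4977, -0.0099, 0.2509]
orientation: [-1.521, -0.463, 0.465]
contact_force: [-0.4, 0.4, 2.0]
grip_width: 0.0855
(np.float64(319.1663794854575), np.float64(226.45624182755387))
t 2.2833 tcp [498.14  -9.9  251.46] F [ 0.73 -0.67  0.25] w 85.6764407476397
tool axes x,y,z (rows) [[0.83, 0.558, -0.0], [-0.0, -0.0, -1.0], [-0.558, 0.83, -0.0]] yaw 33.88597849607731
q [-0.53  0.17  0.48  1.97 -0.09  1.02  0.58]
turn [ 0.    0.19 -0.01] shift now-axes [-1.29  1.46 -1.67] shift target-axes [-1.28  1.46 -1.67]
```

View pics/w1.png

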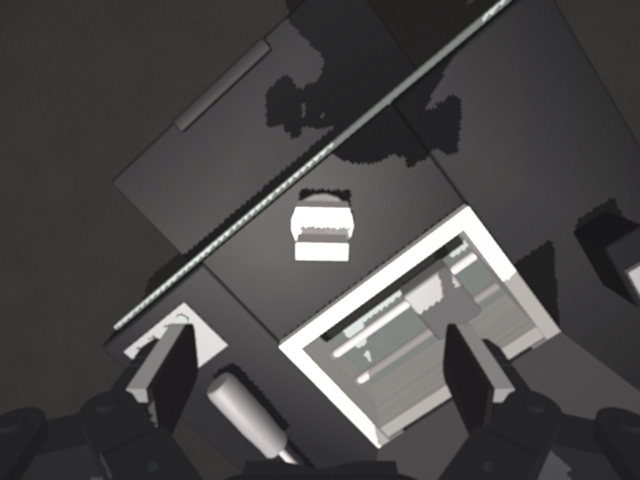

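Run:
```python
from h import *
import pickle
o,f=pickle.load(open("/tmp/w1.pkl","rb"));W=pts(f,o)
m=(np.abs(W[...,2]-.113)<.008);m[:190]=0;m[280:]=0;m[:,:270]=0;m[:,380:]=0
n,l,s,c=cv2.connectedComponentsWithStats(m.astype(np.uint8));print(s,c)
allp=[]
for k in range(1,n):
    if s[k,4]<100: continue
    P=np.array([ray(f,p[::-1],.113,o)[:2] for p in np.argwhere(l==k)],np.float32);allp.append(P);print(np.median(W[l==k][:,2]),cv2.minAreaRect(P*1000))
print(cv2.minAreaRect(np.concatenate(allp)*1000))
# frame front edge
cv2.imwrite("pics/w1z.png",cv2.resize(f["color"][190:280,260:390,::-1],None,fx=6,fy=6,interpolation=2))
for e in[((117,327),(325,151)),]:
    a=ray(f,e[0],.085,o);b=ray(f,e[1],.085,o);print("front",np.degrees(np.arctan2(*(a-b)[1::-1])))
for e in[((280,346),(466,206)),]:
    a=ray(f,e[0],.094,o);b=ray(f,e[1],.094,o);print("rim",np.degrees(np.arctan2(*(a-b)[1::-1])),(a+b)/2)
```

```text
[[     0      0    640    480 305065]
 [   296    205     54     21   1076]
 [   296    239     53     22   1059]] [[319.48124498 239.55151197]
 [322.67472119 215.04925651]
 [321.67705382 249.50424929]]
0.11360935047737442 ((495.4186096191406, -4.101678848266602), (36.040958404541016, 13.924434661865234), 33.97890090942383)
0.11358599677219872 ((508.8756103515625, -24.661909103393555), (36.07550048828125, 14.980307579040527), 32.5988655090332)
((502.3084716796875, -14.510547637939453), (36.04779815673828, 39.32411193847656), 32.96500778198242)
front -106.16642044454002
rim -106.00148570814001 [ 0.55508493 -0.03086743  0.094     ]
```

View pics/w1z.png

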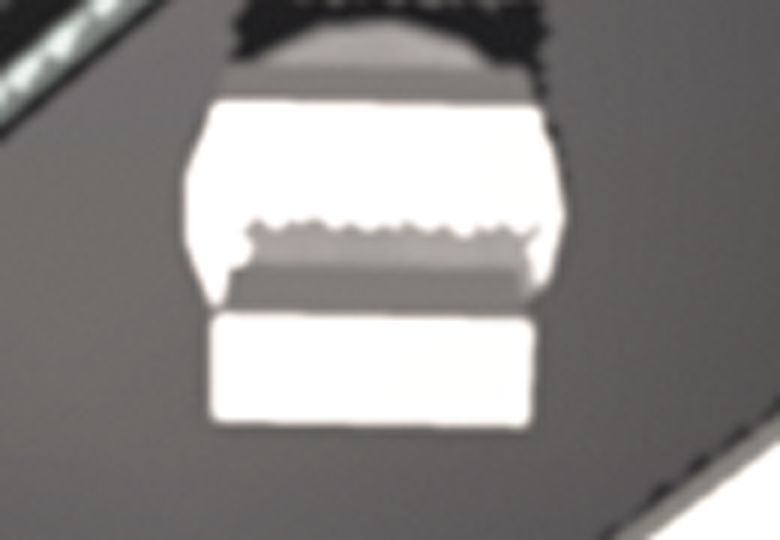

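```bash
python3 plan.py 0.502 -0.0145 0.093 33.4
```

```text
t 2.2833 tcp [498.14  -9.9  251.46] F [ 0.73 -0.67  0.25] w 85.6764407476397
tool axes x,y,z (rows) [[0.83, 0.558, -0.0], [-0.0, -0.0, -1.0], [-0.558, 0.83, -0.0]] yaw 33.88597849607731
q [-0.53  0.17  0.48  1.97 -0.09  1.02  0.58]
turn [ 0.    0.49 -0.01] shift now-axes [  0.65 158.46  -5.97] shift target-axes [  0.69 158.46  -5.97]
```

```bash
python3 -m jog '0 0.5 0 0.7 30 -6 1;0 0 0 0 35 0 1;0 0 0 0 35 0 1;0 0 0 0 30 0 1;0 0 0 0 18 0 1'
python3 -m jog '0 0 0 0 10 0 1;0 0 0 0 0 0 0.7;0 0 0 0 0 0 0.6;0 0 0 0 0 0 0.6;0 0 0 0 0 0 0.6'
python3 - <<'E'
from h import *
from bench import r,imaging
o=r.get_obs();f=imaging.grab_frame("wrist")
cv2.imwrite("pics/w2.png",f["color"][:,:,::-1])
E
python3 plan.py 0.502 -0.0145 0.093 33.4
```

```text
clock: 2.7
tcp_pos: [0.5011, -0.0144, 0.1011]
orientation: [-1.522, -0.454, 0.458]
contact_force: [0.1, 0.3, 0.7]
grip_width: 0.0856
clock: 3.12
tcp_pos: [0.5033, -0.0145, 0.0948]
orientation: [-1.523, -0.457, 0.452]
contact_force: [1.2, 0.9, -0.4]
grip_width: 0.0511
t 3.1667 tcp [503.07 -14.41  94.65] F [-0.42  0.84  0.18] w 51.257251374104314
tool axes x,y,z (rows) [[0.836, 0.548, 0.003], [0.003, 0.001, -1.0], [-0.548, 0.836, -0.001]] yaw 33.229616750882066
q [-0.43  0.41  0.42  2.1  -0.26  0.68  0.74]
turn [ 0.05 -0.17  0.15] shift now-axes [-0.95  1.64  0.51] shift target-axes [-0.94  1.65  0.51]
```

View pics/w2.png

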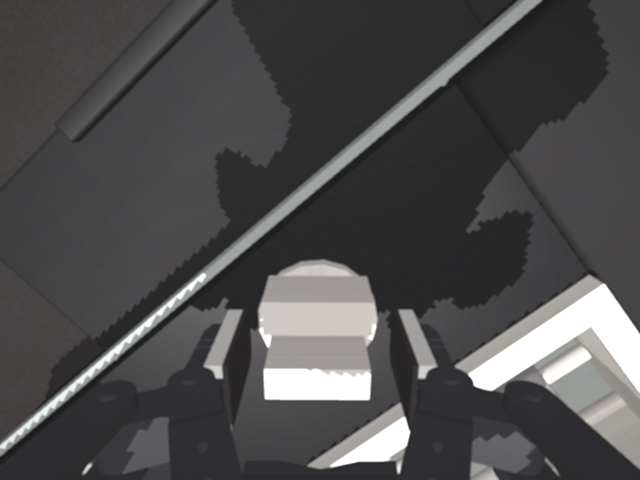

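The head sits centred between the pads at about (318,340). I'll close and then turn.

```bash
python3 -m jog '0 0 0 0 1 0 0.4;0 0 0 0 0 0 0.2;0 0 0 0 0 0 0.2;0 0 0 0 0 0 0.2;0 0 0 0 0 0 0.2' 40
python3 -m jog '0 5 0 0 0 0 0.2;0 5 0 0 0 0 0.2;0 5 0 0 0 0 0.2;0 5 0 0 0 0 0.2;0 5 0 0 0 0 0.2'
python3 plan.py 0.502 -0.0145 0.093 -16.2
```

```text
clock: 3.58
tcp_pos: [0.5023, -0.0146, 0.0932]
orientation: [-1.522, -0.455, 0.453]
contact_force: [-2.9, 0.2, 8.0]
grip_width: 0.0349
clock: 4.0
tcp_pos: [0.5022, -0.0147, 0.0932]
orientation: [-1.567, -0.11, 0.109]
contact_force: [-3.1, 0.2, 7.9]
grip_width: 0.0345
t 4.0 tcp [502.18 -14.67  93.22] F [-3.15  0.23  7.93] w 34.469301623543394
tool axes x,y,z (rows) [[0.99, 0.139, 0.001], [0.001, 0.001, -1.0], [-0.139, 0.99, 0.001]] yaw 7.965477004510829
q [-0.52  0.43  0.53  2.11 -0.34  0.68  0.38]
turn [-0.04 24.17  0.03] shift now-axes [-0.16  0.22  0.19] shift target-axes [-0.22  0.22  0.11]
```

```bash
python3 -m jog '0 5 0 0 0 0 0.2;0 5 0 0 0 0 0.2;0 5 0 0 0 0 0.2;0 5 0 0 0 0 0.2;0 4.2 0 0 0 0 0.2'
python3 -m jog '0 0 0 0 0 0 0.2;0 0 0 0 0 0 0.6;0 0 0 0 0 0 0.7;0 0 0 0 0 0 0.8;0 0 0 0 0 0 0.8'
python3 plan.py 0.502 -0.0145 0.25 -16.2
python3 -m jog '0 0 0 0 -20 0 1;0 0 0 0 -35 0 1;0 0 0 0 -35 0 1;0 0 0 0 -35 0 1;0 0 0 0 -33 0 1'
python3 -m jog '0 0 0 0 0 0 1;0 0 0 0 0 0 1;0 0 0 0 0 0 1;0 0 0 0 0 0 1;0 0 0 0 0 0 1'
python3 - <<'E'
from h import *
from bench import r,imaging
import pickle
o=r.get_obs();f=imaging.grab_frame("wrist");pickle.dump((o,f),open("/tmp/w3.pkl","wb"))
cv2.imwrite("pics/w3.png",f["color"][:,:,::-1])
g=imaging.grab_frame("scene");cv2.imwrite("pics/s3.png",g["color"][:,:,::-1])
W=pts(f,o)
m=(np.abs(W[...,2]-.113)<.008);m[:150]=0;m[300:]=0;m[:,:270]=0;m[:,380:]=0
n,l,s,c=cv2.connectedComponentsWithStats(m.astype(np.uint8))
for k in range(1,n):
    if s[k,4]<100: continue
    P=np.array([ray(f,p[::-1],.113,o)[:2] for p in np.argwhere(l==k)],np.float32);print(s[k],cv2.minAreaRect(P*1000))
E
python3 plan.py 0.502 -0.0145 0.25 -16.2
```

```text
clock: 4.42
tcp_pos: [0.502, -0.0147, 0.0932]
orientation: [-1.559, 0.222, -0.223]
contact_force: [-3.2, 0.2, 8.9]
grip_width: 0.0349
clock: 4.83
tcp_pos: [0.5021, -0.0144, 0.0923]
orientation: [-1.559, 0.219, -0.219]
contact_force: [0.7, -0.3, 0.6]
grip_width: 0.0679
t 4.8333 tcp [502.05 -14.43  92.31] F [ 0.68 -0.32  0.64] w 67.87428780367354
tool axes x,y,z (rows) [[0.961, -0.275, 0.0], [0.0, 0.0, -1.0], [0.275, 0.961, 0.0]] yaw -15.97276872925189
q [-0.61  0.46  0.64  2.12 -0.42  0.7   0.04]
turn [-0.01  0.23  0.  ] shift now-axes [  -0.02 -157.69   -0.05] shift target-axes [  -0.03 -157.69   -0.09]
clock: 5.25
tcp_pos: [0.5018, -0.0149, 0.252]
orientation: [-1.56, 0.219, -0.219]
contact_force: [0.9, 0.6, 0.3]
grip_width: 0.0852
clock: 5.67
tcp_pos: [0.5011, -0.0146, 0.2489]
orientation: [-1.561, 0.221, -0.217]
contact_force: [-0.1, 0.7, -0.3]
grip_width: 0.0855
[ 296  196   54   21 1110] ((506.4953308105469, -2.9698801040649414), (13.649107933044434, 35.546302795410156), 74.09154510498047)
[ 296  231   53   21 1085] ((499.4626159667969, -26.47040367126465), (14.394919395446777, 35.834503173828125), 74.11165618896484)
t 5.7667 tcp [501.39 -14.69 249.29] F [-0.44  0.19  0.09] w 85.23715437822312
tool axes x,y,z (rows) [[0.961, -0.276, -0.002], [-0.002, -0.001, -1.0], [0.276, 0.961, -0.001]] yaw -16.001431872334276
q [-0.79  0.21  0.81  1.98 -0.18  1.03 -0.18]
turn [ 0.08  0.2  -0.09] shift now-axes [ 0.54 -0.72  0.35] shift target-axes [ 0.54 -0.71  0.35]
```

View pics/w3.png

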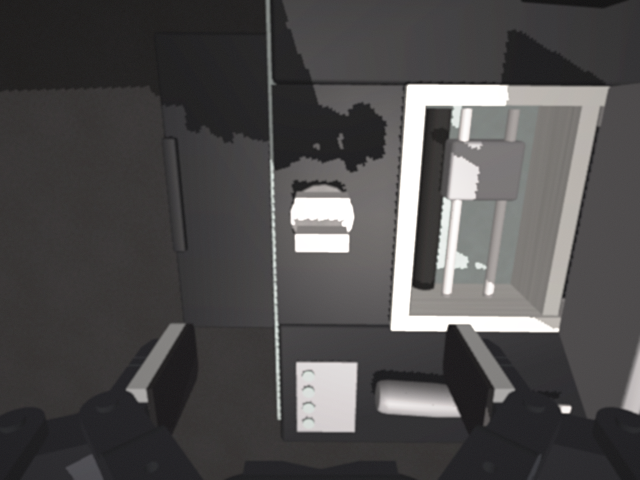

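View pics/s3.png

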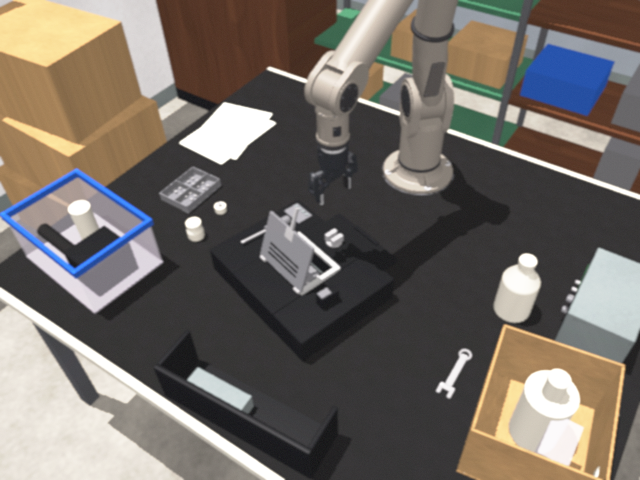

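Run:
```python
from h import *
import pickle
o,f=pickle.load(open("/tmp/w3.pkl","rb"))
for a,b,h in[((407,85),(391,330),.094),((268,0),(279,418),.085)]:
    a=ray(f,a,h,o);b=ray(f,b,h,o);print(np.degrees(np.arctan2(*(a-b)[1::-1]))-90,a,b)
# cover: top view heights along tongue
f=dict(np.load("/tmp/top0.npz"));W=pts(f);m=(W[...,2]>.15)&(W[...,0]>.5)&(W[...,0]<.75)&(abs(W[...,1]+.06)<.13);P=W[m]
c=np.array([np.cos(np.radians(-16.2)),np.sin(np.radians(-16.2))]);s0=np.array([.502,-.0145])
X=(P[:,:2]-s0)@c-.125;Y=(P[:,:2]-s0)@np.array([-c[1],c[0]])
print(np.percentile(X,[1,50,99]),np.percentile(Y,[1,99]),P[:,2].max(),X[np.argmax(P[:,2])],Y[np.argmax(P[:,2])])
print("theta",np.arctan2(P[:,2].max()-.094-.004,.06-X[np.argmax(P[:,2])]))
```

```text
-16.279754251348464 [0.58033249 0.0553436  0.094     ] [ 0.52976146 -0.11782294  0.094     ]
-16.419833685620702 [0.50804047 0.12903004 0.085     ] [ 0.41664796 -0.18109866  0.085     ]
[-0.00904808  0.01584891  0.04522495] [-0.08623272  0.08892321] 0.2928173250848912 -0.006881687924272573 -0.00015706718000228526
theta 1.2400986174913684
```

Slot at about -15.9° versus printer -16.3°, so it is aligned to within 0.01 rad, and the cover stands at about 1.24 rad. Next I'll close the fingers and fly over the left part of the cover to get behind it.

```bash
python3 -m jog '0 0.2 0 0 -25 30 0.5;0 0 0 0 -36 15 0;0 0 0 0 0 15 0;0 0 0 35 0 0 0;0 0 0 38 0 0 0'
python3 -m jog '0 0 0 38 0 0 0;0 0 0 38 0 0 0;0 0 0 38 0 0 0;0 0 0 38 0 0 0;0 0 0 0 0 0 0'
python3 plan.py 0.735 -0.020 0.21 -16.3
python3 - <<'E'
from h import *
from bench import r,imaging
g=imaging.grab_frame("scene");cv2.imwrite("pics/s4.png",g["color"][:,:,::-1])
E
```

```text
clock: 6.18
tcp_pos: [0.5892, 0.0257, 0.3113]
orientation: [-1.557, 0.217, -0.216]
contact_force: [0.7, -0.3, 1.6]
grip_width: 0.0253
clock: 6.6
tcp_pos: [0.7389, -0.0222, 0.3069]
orientation: [-1.564, 0.224, -0.222]
contact_force: [-2.5, 0.6, -1.0]
grip_width: 0.0001
t 6.6 tcp [738.85 -22.22 306.93] F [-2.53  0.57 -0.98] w 0.11865059820674917
tool axes x,y,z (rows) [[0.96, -0.28, -0.001], [-0.002, -0.004, -1.0], [0.28, 0.96, -0.005]] yaw -16.272162168812184
q [-0.49  0.63  0.74  1.32 -0.42  1.35 -0.03]
turn [ 0.28  0.03 -0.05] shift now-axes [-4.24 96.93  1.52] shift target-axes [-4.32 96.93  1.05]
```

View pics/s4.png

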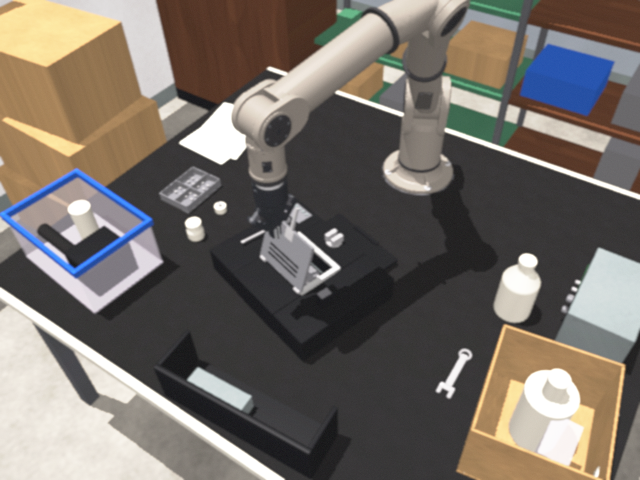

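Run:
```python
from h import *
from bench import imaging
g=imaging.grab_frame("scene");W=pts(g)
print(proj(g,np.array([.739,-.022,.307])),proj(g,np.array([.502,-.0145,.113])))
cv2.imwrite("pics/s4z.png",cv2.resize(g["color"][150:300,200:350,::-1],None,fx=4,fy=4,interpolation=2))
print(np.round(W[205:245:8,255:300:8],3).tolist())
```

```text
(np.float64(275.25474305720456), np.float64(236.88589696491871)) (np.float64(333.52988042326604), np.float64(234.814557540577))
[[[0.432, -0.365, -0.002], [0.773, -0.017, 0.438], [0.767, 0.001, 0.442], [0.73, -0.008, 0.409], [0.698, -0.011, 0.383], [0.688, 0.004, 0.382]], [[0.781, -0.036, 0.411], [0.774, -0.019, 0.414], [0.76, -0.008, 0.409], [0.734, -0.007, 0.388], [0.713, -0.002, 0.373], [0.624, -0.049, 0.278]], [[0.793, -0.027, 0.401], [0.759, -0.036, 0.368], [0.753, -0.017, 0.373], [0.735, -0.009, 0.363], [0.521, -0.163, 0.105], [0.624, -0.051, 0.249]], [[0.584, -0.234, 0.087], [0.568, -0.217, 0.083], [0.746, -0.026, 0.337], [0.734, -0.012, 0.334], [0.641, -0.066, 0.227], [0.521, -0.136, 0.087]], [[0.609, -0.213, 0.087], [0.597, -0.194, 0.088], [0.645, -0.12, 0.17], [0.741, -0.009, 0.315], [0.65, -0.061, 0.207], [0.651, -0.033, 0.224]]]
```

View pics/s4z.png

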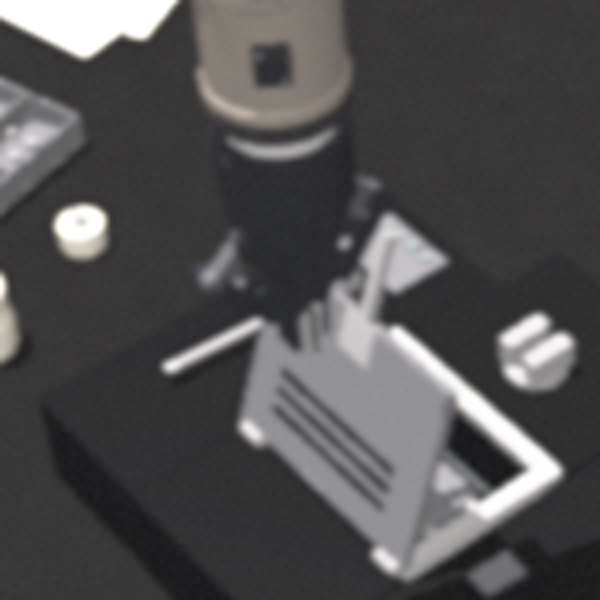

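```bash
python3 -m jog '0 0 0 0 30 0 0;0 0 0 0 35 0 0;0 0 0 0 32 0 0;0 0 0 -15 0 0 0;0 0 0 -15 0 0 0'
python3 plan.py 0.682 -0.0045 0.207 -16.3
```

```text
clock: 7.12
tcp_pos: [0.7031, -0.0102, 0.2113]
orientation: [-1.56, 0.225, -0.217]
contact_force: [0.9, -0.5, 1.2]
grip_width: 0.0005
t 7.1167 tcp [703.07 -10.24 211.34] F [ 0.89 -0.47  1.2 ] w 0.4603461062600301
tool axes x,y,z (rows) [[0.96, -0.278, -0.005], [-0.005, 0.0, -1.0], [0.278, 0.96, -0.001]] yaw -16.15928683772303
q [-0.53  0.64  0.72  1.53 -0.44  1.15 -0.01]
turn [ 0.07  0.14 -0.29] shift now-axes [-21.82   4.45  -0.34] shift target-axes [-21.84   4.34  -0.4 ]
```

```bash
python3 -m jog '0 0 0 -11 3 0 0;0 0 0 -11 3 0 0;0 0 0 -9 3 0 0;0 0 0 -9 4 0 0;0 0 0 -8 3 0 0'
python3 -m jog '0 0 0 -10 6 0 0;0 0 0 -9 7 0 0;0 0 0 -8 8 0 0;0 0 0 -8 9 0 0;0 0 0 -6 9 0 0'
python3 plan.py
python3 - <<'E'
from h import *
from bench import imaging
g=imaging.grab_frame("scene");f=imaging.grab_frame("wrist")
cv2.imwrite("pics/s5.png",np.hstack([cv2.resize(g["color"][150:300,200:350,::-1],(400,400),interpolation=2),cv2.resize(f["color"][:,:,::-1],(400,300))[:, :].repeat(1,0) if 0 else cv2.copyMakeBorder(cv2.resize(f["color"][:,:,::-1],(400,300)),0,100,0,0,0)]))
E
```

```text
clock: 7.53
tcp_pos: [0.6586, 0.003, 0.1988]
orientation: [-1.558, 0.22, -0.222]
contact_force: [1.4, 0.1, 0.2]
grip_width: 0.0001
clock: 7.95
tcp_pos: [0.6198, 0.0142, 0.16]
orientation: [-1.558, 0.22, -0.222]
contact_force: [0.4, -0.9, 4.7]
grip_width: 0.0
t 7.95 tcp [619.76  14.21 159.97] F [ 0.37 -0.89  4.72] w 0.04229391886851629
tool axes x,y,z (rows) [[0.961, -0.278, 0.001], [0.002, 0.001, -1.0], [0.278, 0.961, 0.002]] yaw -16.154967028306825
q [-0.64  0.55  0.72  1.8  -0.44  0.96 -0.02]
```

View pics/s5.png

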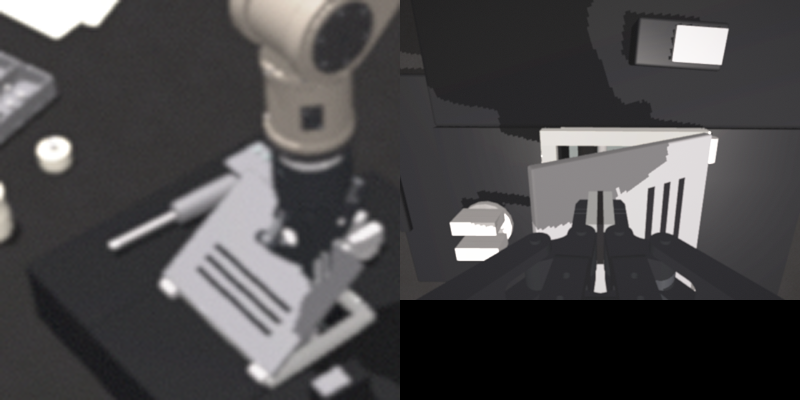

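The cover is swinging down under the fingers, about 0.55 rad so far. The wrist view shows the slot at (475,235) in line with it. I'll continue.

```bash
python3 -m jog '0 0 0 -6 9 0 0;0 0 0 -5 9 0 0;0 0 0 -4 9 0 0;0 0 0 -2 7 0 0;0 0 0 -1 6 0 0'
python3 plan.py
python3 - <<'E'
from h import *
from bench import imaging
f=imaging.grab_frame("wrist");cv2.imwrite("pics/w6.png",f["color"][:,:,::-1])
E
```

```text
clock: 8.47
tcp_pos: [0.6029, 0.0191, 0.1193]
orientation: [-1.558, 0.222, -0.221]
contact_force: [-4.0, 2.4, 6.7]
grip_width: -0.0002
t 8.4667 tcp [602.86  19.12 119.33] F [-3.99  2.37  6.68] w -0.20124707994734442
tool axes x,y,z (rows) [[0.96, -0.278, -0.001], [-0.001, 0.001, -1.0], [0.278, 0.96, 0.001]] yaw -16.16965015940313
q [-0.63  0.58  0.68  1.86 -0.47  0.87  0.  ]
```

View pics/w6.png

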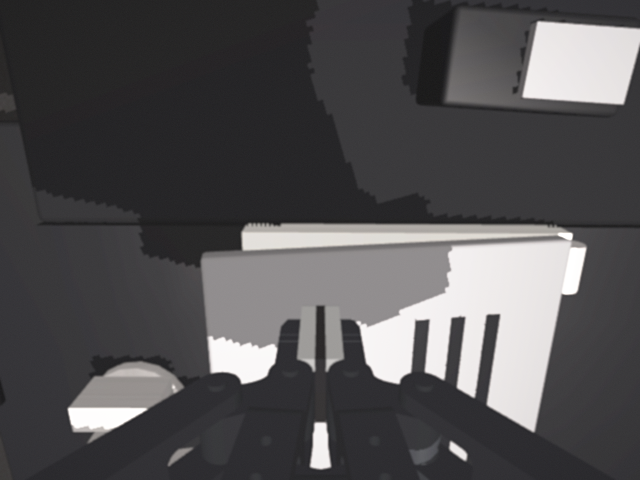

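```bash
python3 -m jog '0 0 0 -1 5 0 0;0 0 0 -1 5 0 0;0 0 0 0 4 0 0;0 0 0 0 2 0 0;0 0 0 0 1 0 0'
python3 plan.py
```

```text
clock: 8.93
tcp_pos: [0.6007, 0.0197, 0.1024]
orientation: [-1.559, 0.223, -0.22]
contact_force: [-3.3, 2.2, 7.1]
grip_width: -0.0001
t 8.9333 tcp [600.69  19.69 102.36] F [-3.3   2.24  7.14] w -0.11813242941398898
tool axes x,y,z (rows) [[0.96, -0.278, -0.002], [-0.002, 0.001, -1.0], [0.279, 0.96, 0.001]] yaw -16.170679734368537
q [-0.62  0.6   0.67  1.88 -0.49  0.84  0.02]
```

Force is still at spring level, so I'll press a little further until it rises against the frame.

```bash
python3 -m jog '0 0 0 0 0.5 0 0;0 0 0 0 0.5 0 0;0 0 0 0 0.5 0 0;0 0 0 0 0.5 0 0;0 0 0 0 0 0 0'
python3 plan.py|head -1; python3 -m jog '0 0 0 0 0.5 0 0;0 0 0 0 0.5 0 0;0 0 0 0 0 0 0;0 0 0 0 0 0 0;0 0 0 0 0 0 0'
python3 plan.py|head -1
python3 - <<'E'
from h import *
from bench import imaging
f=imaging.grab_frame("wrist");cv2.imwrite("pics/w7.png",f["color"][:,:,::-1])
g=imaging.grab_frame("scene");cv2.imwrite("pics/s7.png",cv2.resize(g["color"][170:320,200:400,::-1],None,fx=4,fy=4,interpolation=2))
E
```

```text
clock: 9.35
tcp_pos: [0.6007, 0.0197, 0.1019]
orientation: [-1.557, 0.223, -0.22]
contact_force: [-7.4, 1.8, 18.1]
grip_width: -0.0003
t 9.35 tcp [600.75  19.7  101.91] F [-7.38  1.8  18.13] w -0.293040385632072
clock: 9.77
tcp_pos: [0.6008, 0.0197, 0.1018]
orientation: [-1.557, 0.223, -0.22]
contact_force: [-10.5, 2.5, 26.4]
grip_width: -0.0
t 9.7667 tcp [600.81  19.69 101.77] F [-10.54   2.46  26.36] w -0.0014246739990225554
```

View pics/w7.png

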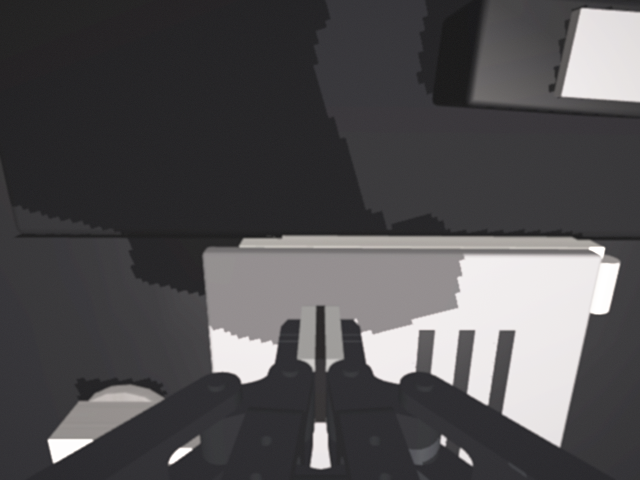

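View pics/s7.png

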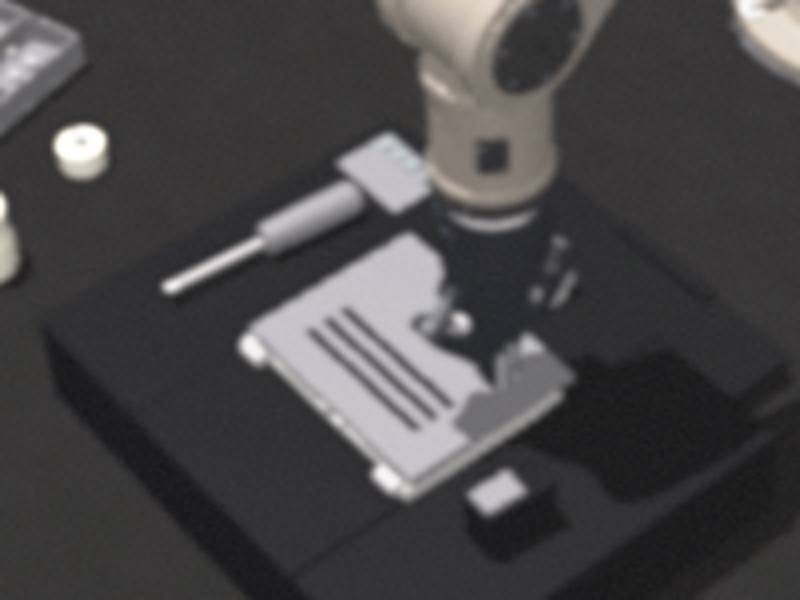

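Run:
```python
from h import *
from bench import imaging,r
o=r.get_obs();g=imaging.grab_frame("scene");W=pts(g).reshape(-1,3);c=np.array([.960,-.281]);O=np.array([.622,-.0494])
X=(W[:,:2]-O)@c;Y=(W[:,:2]-O)@np.array([.281,.960])
m=(X>-.06)&(X<.05)&(Y>-.08)&(Y<0)&(W[:,2]>.08)&(W[:,2]<.13);p=np.polyfit(X[m],W[m,2],1);print(m.sum(),"tilt",p[0],"z@hinge",np.polyval(p,.06))
print(r.get_obs()["contact_force"])
r.hand_in()
```

```text
768 tilt 0.004464410453289626 z@hinge 0.10291276611595093
[-10.25088807   2.39608689  26.72971287]
the job is handed in; nothing more can be done
```

I turned the fastener into line with the tongue, swung the cover shut and handed in with the fingers still pressing on it. No verdict was reported, but my last checks all point to success.

- **Fastener:** I gripped the head along its slot and turned it about 49°. With the cover still open, the wrist camera put the slot at -15.9° and the printer's axis at about -16.3°, so it was within about 0.01 rad.
- **Cover:** I came over the top with closed fingers and pushed it down along its arc. I pressed about 60 mm left of the cover's middle line, not at the marked press point, so the gripper's body would clear the tongue.
- **Final state:** the push on the fingers was about 27 N vertically, against 2 N required. The cover's depth fit showed a tilt of 0.004 rad and a top height of about 103 mm at the hinge line (expected 102 mm). Fingertip height was 101.8 mm, so the tongue is in the slot, because resting on the fastener would have held the fingers about 10 mm higher.
- **Bystanders:** I did not measure them afterwards. The last pictures showed the screwdriver, cartridge and roller in place. The arm felt no unexpected contact, and the job finished at about 10 s of the 45 s allowed.

No checks failed. The slot angle was not measured again after the cover closed.

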